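# Clear the ice pail off the bar carousel, turn the square jar to the front and hold it

### The job

I want to stick a new label on the square jar of the bar carousel. First lift the steel ice pail by its hoop handle off the stand in the middle of the carousel, keep it upright, and set it down (no dropping) standing wholly on the black rubber bar mat, and let go of it. Then turn the carousel gently until the square jar is squarely at the front, at the middle of the wooden base's side that is nearest the robot, and finish with the gripper still gripping the carousel (by the jar lid, for example) so that it stays still while I work; leave everything else on the counter where it is.

Things in the scene. Friction and masses are not known exactly. Their poses are not given: they have to be found in the camera images.
- base: Fixed square wooden base of the carousel, 260 x 260 mm and 18 mm thick, on the counter. Origin: centre of its underside, on the turntable's axis. Its own -x side is the front, the side nearest the robot (the base may stand turned by up to 0.25 rad).
- turntable: Round wooden deck, 250 mm across, top 36 mm above the counter. It turns freely either way (ball bearing, no stops or detents; under 2 N at a jar turns it) about the vertical axis through the base's origin. Origin on that axis, 24 mm above the counter. The square jar stands on the deck's own -x axis, so it is in front when deck and base axes line up.
- stand_top (a point): Centre of the flat top of the carousel's middle stand, a round wooden plate 120 mm across on a column, 125 mm above the counter. It turns with the deck. The pail stands on it at the start. Around it, fixed in wells 90 mm from the axis and 60 degrees apart: the square jar and five lower round jars (steel lids 54 mm across, tops 114 mm above the counter). Jars do not come out.
- square_lid (a point): Centre of the square jar's square steel lid (the only square one), 90 mm from the deck's axis. Jar and lid are 50 x 50 mm; the lid is 22 mm high, its top 141 mm and this point 130 mm above the counter. Axes as the deck's: x points from the jar to the deck's axis, y along the rim; the lid's sides are parallel to them. There is free room for fingers on both y sides.
- pail: Loose open steel ice pail, 92 mm across at the foot, 110 mm across at the rim, 100 mm high, 0.25 to 0.5 kg, with a fixed hoop handle over its mouth. Origin: centre of its underside; z up.
- pail_grip (a point): Centre of the wooden grip at the top of the pail's hoop handle, 150 mm straight above the underside of the pail. The grip is a bar 64 mm long along the pail's own y and 14 x 14 mm across; the pail hangs straight below it.
- mat: Fixed black rubber bar mat with fine ribs, 200 mm (own x) x 170 mm (own y), 8 mm thick, beside the carousel on the left or on the right. Origin: centre of its underside.
- mat_top (a point): Centre of the mat's top face, 8 mm above the counter; axes as the mat's.
- board: Fixed wooden cutting board, 200 x 170 x 16 mm, on the other side of the carousel from the mat. Not part of the job. Origin: centre of its underside.
- jigger: Bystander: steel double measuring cup, 85 mm high, 46 mm across, standing on the cutting board. Origin: centre of its foot.
- opener: Bystander: flat steel bottle opener, 120 x 30 x 5 mm, lying on the cutting board. Origin: centre of its underside.
- shaker: Bystander: steel cocktail shaker, 194 mm high, 84 mm across, beyond the carousel on the left. Origin: centre of its foot.
- bitters: Bystander: small amber glass bottle, 140 mm high, 52 mm across, beyond the carousel on the right. Origin: centre of its foot.
- tumbler_a: Bystander: glass tumbler, 90 mm high, 80 mm across, beyond the mat or board on the left. Origin: centre of its foot.
- tumbler_b: Bystander: glass tumbler, as the other one, beyond the mat or board on the right. Origin: centre of its foot.
- chalk: Bystander: small cube of cue chalk, 24 mm wide and 22 mm high, on the cutting board. Origin: centre of its underside.
Not all that is in view belongs to the job. What is shaped like the pail but purple is not meant.

How it is judged:
By the outcome, as a careful person would: the job done as asked, in the order asked, and still so for the second after the job is handed in, while the arm keeps its last pose, push and grip.
It also fails if it takes over 69 s, if anything falls off the work surface, if the arm or the gripper's body presses on something with over 40 N, if the wrist force passes 120 N, or if a joint passes its speed limit or range.

### The arm

A 6-joint arm with a two-finger parallel gripper is mounted at the origin on the work surface. World frame = base frame: x ahead of the robot, y to its left, z up, the work surface at z = 0. Lengths are in m, angles in rad, forces in N, time in s.
With the tool pointing down it reaches from about 0.3 to 0.775 m from the base axis. Payload 14.6 kg.
Tool frame: the origin (TCP) lies between the finger pads; the fingertips stand 22 mm ahead of it and the grasp point (between the pads) lies 3 mm ahead of it; z points along the fingers, y is the line along which they close (so a half turn about z gives the same grasp; the last joint's range is limited). The gripper opens to 94 mm and grips with 3 to 60 N. Pads are 16 mm wide; open, the fingers measure 119 mm over their backs; the gripper's body (75 mm by 177 mm) begins 78 mm behind the grasp point.
Start: joints at [-1.197, 0.3, 1.521, -0, 1.321, -0.067], TCP at [0.235, -0.497, 0.227] pointing down, gripper open.
Joint ranges: [-3.03, 3.03], [-0.79, 2.21], [0.23, 2.52], [-1.04, 4.18], [0, 3.07], [-2.55, 2.55]. Speed limits (rad/s): [2.22, 2.22, 2.57, 3.14, 3.14, 3.14].

### API

Orientations are given as a unit quaternion [w, x, y, z].
In Python, from bench import * gives the robot as it stands.
- The arm moves only by the tool move_arm, never from a script. Its arguments are lists of equal length, an entry for each row: "turn": the turn, a rotation vector about the world's x, y, z in rad, a list of three; "dp": the shift along the world's x, y, z in mm, a list of three; "fingers": the opening in per cent of the stroke, from 0 (shut) to 100 (fully open). In form: {"turn": [[wx, wy, wz], ...], "dp": [[tx, ty, tz], ...], "fingers": [fingers, ...]}. A call has 1 to 5 rows; each row shifts and turns the commanded pose from where the row before left it; what a row does not reach is not made up. A row lasts 1/8 s, in which the tool goes at most 62.5 mm and 10.7 degrees, less where a joint would pass 70% of its speed; a pose out of reach is approached as far as the arm can. A call with a gripper value outside its range is refused whole. The fingers move at their own pace and stop on an object; the grip force is fixed at half the most. Time passes only in rows, so rows that do not move let the fingers close. It gives the time, the measured TCP pose, the force, the opening and the grip force at its end, in the units of the state.
- sense(): the state, without advancing time (a new reading comes with each control period).
- snapshot(name): name is "side" or "top" or "wrist"; returns a dict with "color" (480x640x3 uint8, red, green, blue), "z_map" (480x640 float32, m along the optical axis (not along the pixel's ray), 0 where there is no reading), "fx", "fy", "cx", "cy" (pixels), "k1" (the pictures are not rectified: a ray, as slopes to the right and down, at radius r is drawn at 1 + k1 r^2 times it, then the intrinsics apply), "eye" and "orientation" of the camera in the world. Camera axes: x right, y up, looking along -z (the intrinsics and any distortion apply to the point x, -y, -z); pixel columns grow to the right and rows downward; lengths in m; the calibration is good to about 2 mm. A picture is of the moment at which its call begins.
- job_done(): hands the job in; it is judged then, once.
The state is a dict: "time_s": time; "joint_pos": joint angles; "qd": joint speeds; "joint_efforts": joint torques, N m; "position": TCP position; "orientation": TCP orientation; "force": force on the tool from outside, world axes, zero at the start; "ft_torque": the same for the moment, N m; "gripper_width": finger opening in m; "gripper_force": force on a finger pad.
Only numpy, scipy, OpenCV 4.12 (cv2) and the standard library are available. Lean on these libraries where they do the work, as an engineer would, in place of code of your own. Each camera call takes 0.05 s, during which the arm holds its last target. There are 200 camera calls.

## Working session

There is one attempt and no reset: what is moved stays moved. The work goes in short steps, Python scripts to look and compute and a tool call to move; the robot and the scene stay as the last step left them, time stands still between calls to the robot, and variables do not carry over. Pictures are saved under pics/ and viewed, at most 10 in all, crops included, and the job is handed in when it is done.

Besides the shell and the picture viewer there is one more tool, called after "Request:" by a JSON object that holds its "name" and its "arguments". move_arm: Moves the arm, as the interface text tells. Its arguments: {"type":"object","properties":{"turn":{"type":"array"},"dp":{"type":"array"},"fingers":{"type":"array"}},"required":["turn","dp","fingers"]}

```bash
mkdir -p pics; cat > h.py <<'E'
from bench import *
import numpy as np, cv2
from scipy.spatial.transform import Rotation as R
def rot(q): return R.from_quat([q[1],q[2],q[3],q[0]]).as_matrix()
def cloud(s):
    v,u=np.mgrid[0:480,0:640]
    K=np.array([[s['fx'],0,s['cx']],[0,s['fy'],s['cy']],[0,0,1.]])
    p=cv2.undistortPoints(np.stack([u.ravel(),v.ravel()],1).astype(float)[:,None],K,np.array([s['k1'],0,0,0,0.]))[:,0]
    z=s['z_map'].ravel().astype(float)
    c=np.stack([p[:,0]*z,-p[:,1]*z,-z],1)
    w=c@rot(s['orientation']).T+np.array(s['eye']); w[z==0]=np.nan
    return w.reshape(480,640,3)
def snap(name,f=None):
    s=snapshot(name)
    if f: cv2.imwrite('pics/'+f,s['color'][...,::-1])
    return s,cloud(s)
E
python3 - <<'E'
from h import *
import pickle
for n in ('top','side'):
    s,c=snap(n,n+'0.png'); pickle.dump((s,c),open(n+'.pkl','wb')); print(n,s['eye'],s['orientation'],s['fx'],s['k1'])
E
```

```text
top [ 0.2265556  -0.00911328  1.39755649] [ 0.71232971  0.06879916 -0.06894632 -0.69505357] 508.25974551665814 -0.11980620111213722
side [0.3296826  1.09281141 0.80978715] [-0.04357714 -0.03291875  0.5041716   0.86187492] 592.2176232668361 0.029939301930107253
```

View pics/top0.png

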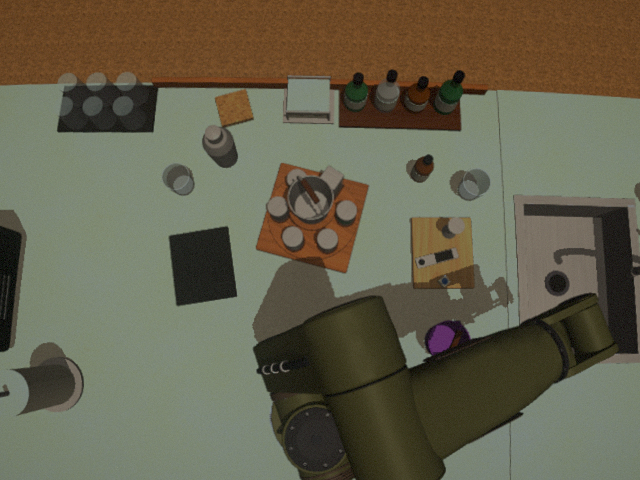

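View pics/side0.png

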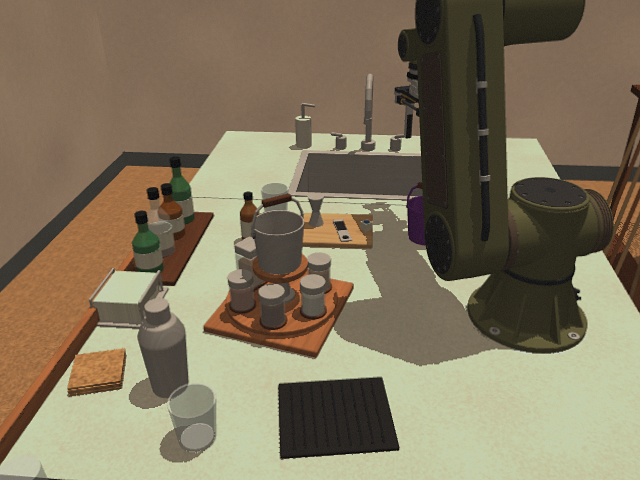

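Top view: steel pail at (310,200) on the carousel, which is the one meant. The purple pail at (445,338) isn't. The black ribbed mat is left at (203,265); the black tray with glasses at (107,108) isn't it. The square lid is at about (331,178), far right side of the carousel. The side view agrees.

```bash
python3 - <<'E'
from h import *
import pickle
s,c=pickle.load(open('top.pkl','rb'))
im=s['color'][150:310,160:380,::-1]
cv2.imwrite('pics/crop1.png',cv2.resize(im[:130,90:],None,fx=6,fy=4.6*1.3/1.3,interpolation=cv2.INTER_CUBIC) if 0 else cv2.resize(im[:120,90:],None,fx=5,fy=5,interpolation=cv2.INTER_CUBIC))
hsv=cv2.cvtColor(s['color'],cv2.COLOR_RGB2HSV)
# mat: points z~8mm dark
def fit(mask,nm):
    P=c[mask][:,:2].astype(np.float32); r=cv2.minAreaRect(P); print(nm,len(P),np.median(c[mask][:,2]),r)
roi=np.zeros((480,640),bool); roi[220:312,160:245]=1
fit(roi&(s['color'].max(2)<60)&(c[...,2]<.03),'mat')
roi[:]=0; roi[155:280,245:380]=1
fit(roi&(abs(c[...,2]-.018)<.004)&(hsv[...,1]>110),'base')
d=roi&(abs(c[...,2]-.036)<.004)&(hsv[...,1]>110)
for z0,z1,n in ((.137,.146,'lid'),(.218,.228,'rim'),(.26,.30,'grip'),(.108,.119,'roundlids')):
    m=roi&(c[...,2]>z0)&(c[...,2]<z1)
    if n=='roundlids':
        k,l,st,ce=cv2.connectedComponentsWithStats(m.astype(np.uint8))
        for i in range(1,k):
            if st[i,4]>60: print(n,st[i,4],c[l==i].mean(0),ce[i])
    else:
        m=cv2.morphologyEx(m.astype(np.uint8),cv2.MORPH_OPEN,np.ones((2,2)))>0
        if m.any(): fit(m,n); print(c[m].mean(0),np.argwhere(m).mean(0))
E
```

```text
mat 4194 0.0083467341162472 ((0.393957257270813, 0.3323071002960205), (0.19865138828754425, 0.16840729117393494), 10.751777648925781)
base 1614 0.01788862438560923 ((0.5376096367835999, 0.03013738989830017), (0.25719282031059265, 0.25908413529396057), 76.49210357666016)
lid 276 nan ((0.6064109802246094, -0.015531659126281738), (0.053700242191553116, 0.13544225692749023), 47.00672912597656)
[nan nan nan] [178.43115942 332.30797101]
rim 118 0.21990115596572857 ((0.5505403280258179, 0.02635234221816063), (0.09922541677951813, 0.1122002825140953), 66.68765258789062)
[0.56561858 0.02639464 0.2122487 ] [187.24576271 312.39830508]
grip 206 nan ((0.5411477088928223, 0.019704461097717285), (0.09562048316001892, 0.03476835787296295), 34.06425094604492)
[nan nan nan] [193.33009709 311.68446602]
roundlids 167 [0.62376916 0.07724953 0.11394241] [294.64670659 175.84431138]
roundlids 309 [0.53974303 0.11871914 0.11358382] [277.55339806 206.48220065]
roundlids 318 [ 0.53377322 -0.06126973  0.11366572] [346.70125786 210.36792453]
roundlids 332 [0.46030912 0.07623156 0.11356115] [292.73192771 236.90963855]
roundlids 318 [ 0.45731889 -0.01340423  0.11375435] [327.58490566 238.89622642]
```

View pics/crop1.png

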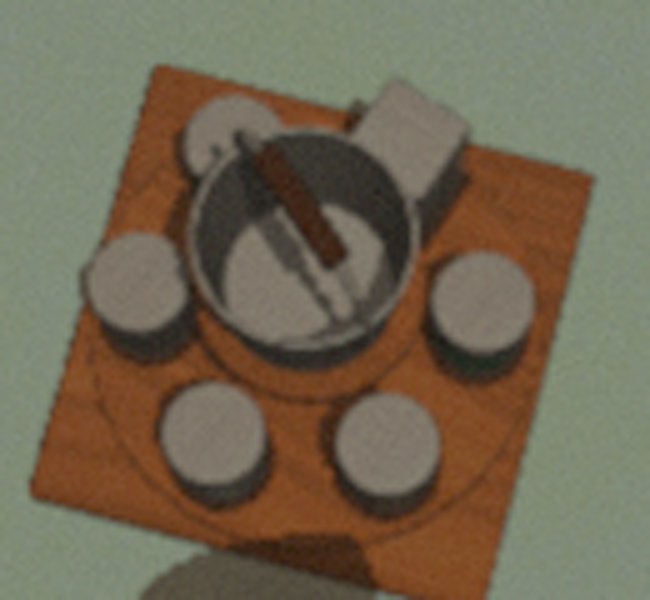

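```bash
python3 - <<'E'
from h import *
import pickle
st=sense(); M=rot(st['orientation']); print(M.round(3),st['position'],st['gripper_width'])
print('tool y yaw',np.degrees(np.arctan2(M[1,1],M[0,1])))
for n in ('top','side'):
    s,c=pickle.load(open(n+'.pkl','rb')); col=s['color'].astype(int)
    near=(np.hypot(c[...,0]-.54,c[...,1]-.03)<.09)
    m=near&(c[...,2]>.262)&(c[...,2]<.295)&(col[...,0]>col[...,2]*1.6)
    P=c[m]; r=cv2.minAreaRect(P[:,:2].astype(np.float32))
    w,v=np.linalg.eigh(np.cov(P[:,:2].T)); print(n,'grip',len(P),P.mean(0),P[:,2].max(),r,'dir',np.degrees(np.arctan2(v[1,1],v[0,1])))
    m=near&(c[...,2]>.217)&(c[...,2]<.229); P=c[m][:,:2]
    from scipy.optimize import least_squares
    f=least_squares(lambda q:np.hypot(P[:,0]-q[0],P[:,1]-q[1])-.054,[.54,.03],loss='soft_l1',f_scale=.002); print('rim',len(P),f.x,np.abs(f.fun).mean())
# pixel ends of grip -> z=.282
s,c=pickle.load(open('top.pkl','rb'))
K=np.array([[s['fx'],0,s['cx']],[0,s['fy'],s['cy']],[0,0,1.]])
for px in ((302.4,179),(317,202.5)):
    a=cv2.undistortPoints(np.array([[px]]),K,np.array([s['k1'],0,0,0,0.]))[0,0]
    d=rot(s['orientation'])@[a[0],-a[1],-1]; e=np.array(s['eye']); print(px,e+d*(.282-e[2])/d[2])
E
```

```text
[[ 0.904  0.427 -0.   ]
 [ 0.427 -0.904  0.001]
 [ 0.    -0.001 -1.   ]] [ 0.23458058 -0.49725219  0.22696095] 0.09376832576920195
tool y yaw -64.74615465548813
top grip 140 [0.53871155 0.0314382  0.28168882] 0.28686509777851144 ((0.5372604131698608, 0.030759109184145927), (0.061347346752882004, 0.013638106174767017), 33.15522384643555) dir -145.65737511246408
rim 221 [0.53675118 0.02956528] 0.0012866346074883836
side grip 215 [0.53534332 0.03362363 0.27852761] 0.284828538065359 ((0.5367863774299622, 0.030824504792690277), (0.06201424077153206, 0.018754735589027405), 35.92891311645508) dir -145.2375383572907
rim 454 [0.53614288 0.0296209 ] 0.001687204930215686
(302.4, 179) [0.56463859 0.04793963 0.282     ]
(317, 202.5) [0.51007666 0.01304433 0.282     ]
```

Request:
{"name": "move_arm", "arguments": {"turn": [[0,0,0.03],[0,0,0.03],[0,0,0.03],[0,0,0.03],[0,0,0.03]], "dp": [[20,40,30],[24,42,30],[24,42,25],[24,42,18],[24,42,0]], "fingers": [100,100,100,100,100]}}

```text
time_s: 0.72
position: [0.3513, -0.2882, 0.3316]
orientation: [0.001, 0.957, 0.291, 0.001]
force: [0.1, -0.7, -0.3]
gripper_width: 0.0937
gripper_force: 0.0
```

Request:
{"name": "move_arm", "arguments": {"turn": [[0,0,0],[0,0,0],[0,0,0],[0,0,0],[0,0,0]], "dp": [[26,45,0],[26,45,0],[26,45,0],[26,45,0],[26,45,0]], "fingers": [80,70,60,60,60]}}

```text
time_s: 1.35
position: [0.4812, -0.0627, 0.3303]
orientation: [-0.0, 0.957, 0.291, -0.0]
force: [0.8, -0.1, -0.4]
gripper_width: 0.0566
gripper_force: 0.0
```

Request:
{"name": "move_arm", "arguments": {"turn": [[0,0,0],[0,0,0],[0,0,0],[0,0,0]], "dp": [[26,44,0],[20,35,0],[10.4,15,0],[0,0,0]], "fingers": [60,60,60,60]}}

```text
time_s: 1.85
position: [0.5371, 0.0297, 0.3299]
orientation: [-0.0, 0.957, 0.292, -0.0]
force: [0.5, -0.5, 0.1]
gripper_width: 0.0562
gripper_force: 0.0
```

```bash
python3 - <<'E'
from h import *
st=sense(); print(st['position'],st['joint_pos'])
s,c=snap('wrist','w1.png'); col=s['color'].astype(int)
near=(np.hypot(c[...,0]-.54,c[...,1]-.03)<.06)
m=near&(c[...,2]>.262)&(c[...,2]<.292)&(col[...,0]>col[...,2]*1.6)
if m.sum()>20:
    P=c[m]; print(m.sum(),P.mean(0),cv2.minAreaRect(P[:,:2].astype(np.float32)))
E
```

```text
[0.53714977 0.02974759 0.32994898] [-1.27084243e-02  2.16741120e-01  1.38985622e+00 -1.15388683e-04
  1.53597810e+00  9.66236242e-01]
1937 [0.53986425 0.03107853 0.28030602] ((0.5354968309402466, 0.028118915855884552), (0.07038519531488419, 0.01383278239518404), 35.58022689819336)
```

View pics/w1.png

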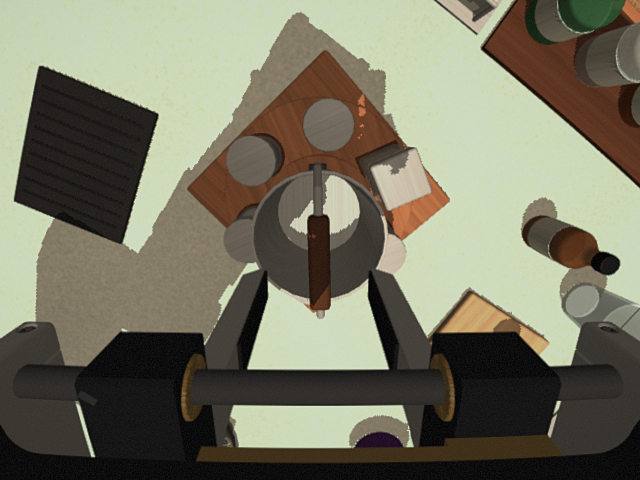

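The wrist view shows the brown grip at (319,262), midway between the open fingers and aligned with them. The mat is at upper left (85,155).

Request:
{"name": "move_arm", "arguments": {"turn": [[0,0,0.01],[0,0,0],[0,0,0],[0,0,0]], "dp": [[0,0,-20],[0,0,-20],[0,0,-12],[0,0,0]], "fingers": [60,60,60,30]}}

```text
time_s: 2.4
position: [0.5367, 0.0289, 0.2782]
orientation: [-0.0, 0.955, 0.295, -0.0]
force: [-0.9, 0.7, 0.0]
gripper_width: 0.0498
gripper_force: 0.0
```

Request:
{"name": "move_arm", "arguments": {"turn": [[0,0,0],[0,0,0],[0,0,0],[0,0,0],[0,0,0]], "dp": [[0,0,0],[0,0,0],[0,0,0],[0,0,2],[0,0,4]], "fingers": [0,0,0,0,0]}}

```text
time_s: 3.02
position: [0.5369, 0.0296, 0.2843]
orientation: [-0.0, 0.955, 0.296, -0.0]
force: [-0.7, -0.5, -2.3]
gripper_width: 0.0134
gripper_force: 30.0
```

Request:
{"name": "move_arm", "arguments": {"turn": [[0,0,0],[0,0,0],[0,0,0],[0,0,0],[0,0,0]], "dp": [[0,0,6],[0,0,9],[0,0,10],[0,0,10],[0,0,5]], "fingers": [0,0,0,0,0]}}

```text
time_s: 3.65
position: [0.5371, 0.0296, 0.3253]
orientation: [0.0, 0.955, 0.296, 0.0]
force: [0.4, 1.1, -2.8]
gripper_width: 0.0139
gripper_force: 30.0
```

Request:
{"name": "move_arm", "arguments": {"turn": [[0,0,0],[0,0,0],[0,0,0],[0,0,0],[0,0,0]], "dp": [[-3,7,0],[-6,13,0],[-9,19,0],[-11,23,0],[-12,25,0]], "fingers": [0,0,0,0,0]}}

```text
time_s: 4.28
position: [0.495, 0.1183, 0.3244]
orientation: [-0.0, 0.955, 0.296, -0.0]
force: [-0.2, -0.0, -3.9]
gripper_width: 0.0133
gripper_force: 30.0
```

Request:
{"name": "move_arm", "arguments": {"turn": [[0,0,0],[0,0,0],[0,0,0],[0,0,0],[0,0,0]], "dp": [[-12,25,0],[-12,25,0],[-12,25,0],[-12,25,0],[-12,25,0]], "fingers": [0,0,0,0,0]}}

```text
time_s: 4.9
position: [0.4346, 0.2432, 0.3244]
orientation: [-0.0, 0.955, 0.296, -0.0]
force: [-1.2, -0.2, -2.8]
gripper_width: 0.0138
gripper_force: 30.0
```

Request:
{"name": "move_arm", "arguments": {"turn": [[0,0,0],[0,0,0],[0,0,0],[0,0,0],[0,0,0]], "dp": [[-12,25,0],[-12,25,0],[-9,20,0],[-6,13,0],[-3,7,0]], "fingers": [0,0,0,0,0]}}

```text
time_s: 5.52
position: [0.3933, 0.3323, 0.3244]
orientation: [0.0, 0.955, 0.296, -0.0]
force: [0.2, -0.2, -3.1]
gripper_width: 0.0135
gripper_force: 30.0
```

Request:
{"name": "move_arm", "arguments": {"turn": [[0,0,0],[0,0,0],[0,0,0],[0,0,0],[0,0,0]], "dp": [[0,0,-15],[0,0,-30],[0,0,-35],[0,0,-35],[0,0,-25]], "fingers": [0,0,0,0,0]}}

```text
time_s: 6.15
position: [0.3937, 0.3305, 0.1819]
orientation: [0.0, 0.955, 0.295, -0.001]
force: [0.1, -0.6, -2.3]
gripper_width: 0.0136
gripper_force: 30.0
```

```bash
python3 - <<'E'
from h import *
st=sense(); print(st['position'],st['force'])
s,c=snap('side','s1.png')
E
```

```text
[0.39370102 0.33045993 0.18191621] [ 0.10332764 -0.57100316 -2.33292777]
```

View pics/s1.png

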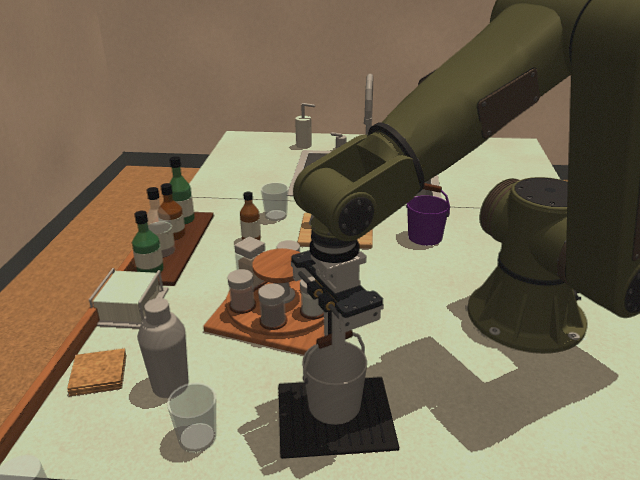

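The pail hangs upright over the middle of the mat, its foot at about (335,412). About 21 mm of descent is left, so I'll go slowly.

Request:
{"name": "move_arm", "arguments": {"turn": [[0,0,0],[0,0,0],[0,0,0],[0,0,0],[0,0,0]], "dp": [[0,0,-5],[0,0,-5],[0,0,-4],[0,0,-2],[0,0,-1]], "fingers": [0,0,0,0,0]}}

```text
time_s: 6.82
position: [0.3941, 0.3316, 0.1675]
orientation: [-0.0, 0.955, 0.296, 0.0]
force: [-0.3, -0.3, -3.1]
gripper_width: 0.014
gripper_force: 30.0
```

Request:
{"name": "move_arm", "arguments": {"turn": [[0,0,0],[0,0,0],[0,0,0],[0,0,0],[0,0,0]], "dp": [[0,0,-1],[0,0,-1],[0,0,-1],[0,0,-1],[0,0,0]], "fingers": [0,0,0,0,0]}}

```text
time_s: 7.45
position: [0.394, 0.3316, 0.1634]
orientation: [0.0, 0.955, 0.296, -0.0]
force: [-0.9, -0.6, -2.9]
gripper_width: 0.0137
gripper_force: 30.0
```

Request:
{"name": "move_arm", "arguments": {"turn": [[0,0,0],[0,0,0],[0,0,0],[0,0,0]], "dp": [[0,0,-1],[0,0,-1],[0,0,-0.5],[0,0,0]], "fingers": [0,0,0,0]}}

```text
time_s: 7.95
position: [0.3946, 0.3317, 0.1624]
orientation: [-0.0, 0.955, 0.296, 0.001]
force: [-2.0, -4.2, 10.2]
gripper_width: 0.0135
gripper_force: 30.0
```

Request:
{"name": "move_arm", "arguments": {"turn": [[0,0,0],[0,0,0],[0,0,0],[0,0,0],[0,0,0]], "dp": [[0,0,1],[0,0,0],[0,0,0],[0,0,0],[0,0,0]], "fingers": [0,15,30,45,50]}}

```text
time_s: 8.57
position: [0.394, 0.3316, 0.1618]
orientation: [0.0, 0.955, 0.296, -0.0]
force: [0.1, -0.2, 0.3]
gripper_width: 0.0402
gripper_force: 0.0
```

Request:
{"name": "move_arm", "arguments": {"turn": [[0,0,0],[0,0,0],[0,0,0],[0,0,0],[0,0,0]], "dp": [[0,0,5],[0,0,15],[0,0,30],[0,0,40],[0,0,40]], "fingers": [50,50,50,50,50]}}

```text
time_s: 9.2
position: [0.3939, 0.3315, 0.2944]
orientation: [-0.0, 0.955, 0.296, 0.0]
force: [0.4, -0.9, -0.4]
gripper_width: 0.0469
gripper_force: 0.0
```

```bash
python3 - <<'E'
from h import *
st=sense(); print(st['position'],st['force'],st['joint_pos'])
s,c=snap('side','s2.png')
m=(np.hypot(c[...,0]-.394,c[...,1]-.332)<.08)&(c[...,2]>.098)&(c[...,2]<.113); P=c[m]
from scipy.optimize import least_squares
f=least_squares(lambda q:np.hypot(P[:,0]-q[0],P[:,1]-q[1])-.054,[.394,.332],loss='soft_l1',f_scale=.002);print('rim',len(P),f.x)
A=np.c_[P[:,:2],np.ones(len(P))];
s,c=snap('top','t2.png')
for z0,z1,ctr in ((.137,.146,0),(.108,.119,1)):
    m=(np.hypot(c[...,0]-.537,c[...,1]-.03)<.13)&(c[...,2]>z0)&(c[...,2]<z1)
    m=cv2.morphologyEx(m.astype(np.uint8),cv2.MORPH_OPEN,np.ones((3,3)))
    k,l,stt,ce=cv2.connectedComponentsWithStats(m)
    for i in range(1,k):
        if stt[i,4]>60: 
            r=cv2.minAreaRect(c[l==i][:,:2].astype(np.float32)); print(z0,stt[i,4],c[l==i].mean(0).round(4),r)
E
```

```text
[0.39389706 0.3314917  0.29440639] [ 0.3593554  -0.86971823 -0.39207186] [6.28419580e-01 1.75906590e-01 1.51861351e+00 1.47729194e-05
 1.44605980e+00 1.59839097e+00]
rim 654 [0.39392472 0.33116465]
0.137 282 [ 0.6124 -0.0171  0.1412] ((0.6133266091346741, -0.018551502376794815), (0.04990245774388313, 0.04978371784090996), 56.601531982421875)
0.108 299 [0.6168 0.0708 0.1136] ((0.6168491244316101, 0.07083877921104431), (0.05282926559448242, 0.05130980908870697), 35.28987503051758)
0.108 281 [0.5394 0.118  0.114 ] ((0.5400629639625549, 0.1175793707370758), (0.051607437431812286, 0.0474223718047142), 2.7946107387542725)
0.108 286 [ 0.5339 -0.0616  0.1138] ((0.5351922512054443, -0.06014309823513031), (0.04877867177128792, 0.05141758173704147), 75.22882080078125)
0.108 330 [0.4604 0.0761 0.1137] ((0.4609314799308777, 0.07651866972446442), (0.05265829712152481, 0.051962487399578094), 29.63837242126465)
0.108 303 [ 0.4562 -0.0128  0.1139] ((0.4561815857887268, -0.013283831998705864), (0.05047827586531639, 0.04895227029919624), 1.8215742111206055)
```

Request:
{"name": "move_arm", "arguments": {"turn": [[0,0,0.16],[0,0,0.17],[0,0,0.17],[0,0,0.17],[0,0,0.17]], "dp": [[18,-29,0],[18,-29,0],[18,-29,0],[18,-29,0],[18,-29,0]], "fingers": [50,50,60,70,80]}}

```text
time_s: 9.93
position: [0.4844, 0.1855, 0.2921]
orientation: [-0.0, 0.75, 0.662, 0.0]
force: [-0.6, -0.3, 0.2]
gripper_width: 0.072
gripper_force: 0.0
```

Request:
{"name": "move_arm", "arguments": {"turn": [[0,0,0.17],[0,0,0.17],[0,0,0.17],[0,0,0.17],[0,0,0.17]], "dp": [[18,-29,0],[18,-29,0],[18,-29,0],[18,-29,0],[18,-29,0]], "fingers": [90,90,90,90,90]}}

```text
time_s: 10.55
position: [0.5744, 0.0406, 0.292]
orientation: [-0.0, 0.41, 0.912, -0.0]
force: [0.0, -0.2, -0.3]
gripper_width: 0.0844
gripper_force: 0.0
```

Request:
{"name": "move_arm", "arguments": {"turn": [[0,0,0.15],[0,0,0.142],[0,0,0],[0,0,0]], "dp": [[19,-30,-20],[20,-30,-35],[0,0,-35],[0,0,0]], "fingers": [90,90,90,90]}}

```text
time_s: 11.05
position: [0.612, -0.0185, 0.1997]
orientation: [-0.002, 0.276, 0.961, -0.0]
force: [0.0, 0.1, 0.7]
gripper_width: 0.0846
gripper_force: 0.0
```

```bash
python3 - <<'E'
from h import *
st=sense(); print(st['position'],st['joint_pos'],R.from_matrix(rot(st['orientation'])).as_rotvec()); M=rot(st['orientation']);print('yawx',np.arctan2(M[1,0],M[0,0]))
s,c=snap('wrist','w2.png')
m=(np.hypot(c[...,0]-.613,c[...,1]+.018)<.05)&(c[...,2]>.136)&(c[...,2]<.147)
m=cv2.morphologyEx(m.astype(np.uint8),cv2.MORPH_OPEN,np.ones((5,5)))>0
P=c[m];print(len(P), P.mean(0) if len(P) else '', cv2.minAreaRect(P[:,:2].astype(np.float32)) if len(P) else '')
E
```

```text
[ 0.61201065 -0.01854416  0.19965829] [-9.01203072e-02  4.63586680e-01  1.36192614e+00  4.58688434e-05
  1.32108549e+00 -1.10146089e+00] [-8.66032808e-01 -3.01474268e+00  1.41120974e-03]
yawx 2.582120478626828
5109 [ 0.6122568  -0.01796187  0.13934892] ((0.6135461330413818, -0.018707439303398132), (0.049979981034994125, 0.049952518194913864), 57.77122497558594)
```

View pics/w2.png

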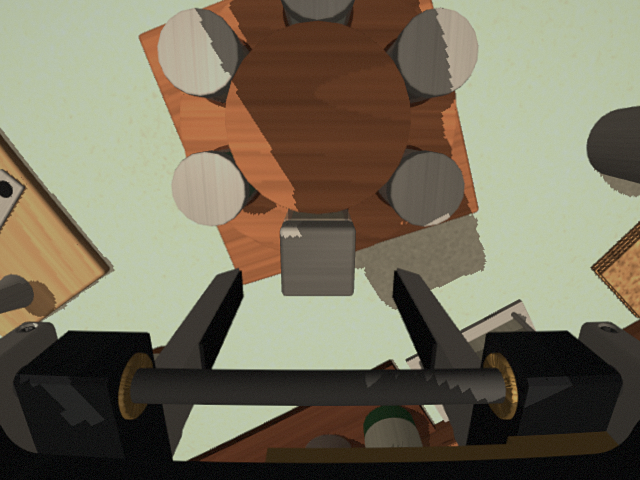

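The wrist view shows the square lid at (318,258), centred between the fingers and parallel to the pads. I'll go down and grip it.

Request:
{"name": "move_arm", "arguments": {"turn": [[0,0,0],[0,0,0],[0,0,0],[0,0,0]], "dp": [[1,0,-25],[0,0,-25],[0,0,-13],[0,0,0]], "fingers": [90,90,90,70]}}

```text
time_s: 11.6
position: [0.6142, -0.0182, 0.1397]
orientation: [0.0, 0.276, 0.961, 0.0]
force: [0.5, -0.1, 0.9]
gripper_width: 0.0773
gripper_force: 0.0
```

Request:
{"name": "move_arm", "arguments": {"turn": [[0,0,0],[0,0,0],[0,0,0],[0,0,0]], "dp": [[0,0,0],[0,0,0],[0,0,0],[0,0,0]], "fingers": [55,40,40,40]}}

```text
time_s: 12.1
position: [0.6142, -0.0186, 0.1396]
orientation: [0.0, 0.276, 0.961, -0.0]
force: [-1.3, -1.5, 4.3]
gripper_width: 0.0498
gripper_force: 30.0
```

```bash
python3 - <<'E'
from h import *
st=sense(); M=rot(st['orientation']); p=np.array(st['position']); print(p,st['force'],st['ft_torque'],np.arctan2(M[1,0],M[0,0]))
ax=np.array([.5367,.029]); r=p[:2]-ax; print(np.hypot(*r),np.arctan2(r[1],r[0]))
a0=-.558; tot=-(2.906+0)+2*0; N=36; d=(2.906-2*np.pi-a0)/N; print(d)
prev=r
for i in range(1,N+1):
    q=R.from_euler('z',d*i).as_matrix()[:2,:2]@r; print(((q-prev)*1000).round(1).tolist(),end=' '); prev=q
    if i%5==0: print()
E
```

```text
[ 0.61423334 -0.01860007  0.13960445] [-1.32238096 -1.53643906  4.32918706] [-0.24912074  0.20942399  0.1812454 ] 2.582911841017048
0.09097903833295967 -0.5505994787814175
-0.07831070297721071
[-4.0, -5.9] [-4.4, -5.6] [-4.8, -5.2] [-5.2, -4.8] [-5.6, -4.4] 
[-5.9, -4.0] [-6.2, -3.5] [-6.5, -3.0] [-6.7, -2.5] [-6.9, -1.9] 
[-7.0, -1.4] [-7.1, -0.9] [-7.1, -0.3] [-7.1, 0.3] [-7.1, 0.8] 
[-7.0, 1.4] [-6.9, 1.9] [-6.7, 2.4] [-6.5, 3.0] [-6.2, 3.5] 
[-5.9, 3.9] [-5.6, 4.4] [-5.3, 4.8] [-4.9, 5.2] [-4.4, 5.6] 
[-4.0, 5.9] [-3.5, 6.2] [-3.0, 6.5] [-2.5, 6.7] [-2.0, 6.8] 
[-1.4, 7.0] [-0.9, 7.1] [-0.3, 7.1] [0.2, 7.1] [0.8, 7.1] 
[1.3, 7.0]
```

Request:
{"name": "move_arm", "arguments": {"turn": [[0,0,-0.039],[0,0,-0.0393],[0,0,-0.0783],[0,0,-0.0783],[0,0,-0.0783]], "dp": [[-1.9,-3.0,0],[-2.1,-2.9,0],[-4.4,-5.6,0],[-4.8,-5.2,0],[-5.2,-4.8,0]], "fingers": [40,40,40,40,40]}}

```text
time_s: 12.72
position: [0.5959, -0.0403, 0.1396]
orientation: [0.001, 0.424, 0.906, 0.0]
force: [-0.5, -1.4, 5.7]
gripper_width: 0.0496
gripper_force: 30.0
```

Forces are small, so I'll carry on.

Request:
{"name": "move_arm", "arguments": {"turn": [[0,0,-0.0783],[0,0,-0.0783],[0,0,-0.0783],[0,0,-0.0783],[0,0,-0.0783]], "dp": [[-5.6,-4.4,0],[-5.9,-4.0,0],[-6.2,-3.5,0],[-6.5,-3.0,0],[-6.7,-2.5,0]], "fingers": [40,40,40,40,40]}}

```text
time_s: 13.35
position: [0.5651, -0.0576, 0.1396]
orientation: [0.001, 0.592, 0.806, 0.0]
force: [1.9, 0.8, 4.2]
gripper_width: 0.0496
gripper_force: 29.9
```

Request:
{"name": "move_arm", "arguments": {"turn": [[0,0,-0.0783],[0,0,-0.0783],[0,0,-0.0783],[0,0,-0.0783],[0,0,-0.0783]], "dp": [[-6.9,-1.9,0],[-7.0,-1.4,0],[-7.1,-0.9,0],[-7.1,-0.3,0],[-7.1,0.3,0]], "fingers": [40,40,40,40,40]}}

```text
time_s: 13.98
position: [0.5301, -0.0618, 0.1396]
orientation: [0.001, 0.738, 0.675, 0.001]
force: [3.5, -0.8, 4.4]
gripper_width: 0.0497
gripper_force: 29.9
```

Request:
{"name": "move_arm", "arguments": {"turn": [[0,0,-0.0783],[0,0,-0.0783],[0,0,-0.0783],[0,0,-0.0783],[0,0,-0.0783]], "dp": [[-7.1,0.8,0],[-7.0,1.4,0],[-6.9,1.9,0],[-6.7,2.4,0],[-6.5,3.0,0]], "fingers": [40,40,40,40,40]}}

```text
time_s: 14.6
position: [0.496, -0.0522, 0.1395]
orientation: [0.001, 0.855, 0.519, 0.001]
force: [5.6, -0.6, 2.8]
gripper_width: 0.0498
gripper_force: 30.0
```

Request:
{"name": "move_arm", "arguments": {"turn": [[0,0,-0.0783],[0,0,-0.0783],[0,0,-0.0783],[0,0,-0.0783],[0,0,-0.0783]], "dp": [[-6.2,3.5,0],[-5.9,3.9,0],[-5.6,4.4,0],[-5.3,4.8,0],[-4.9,5.2,0]], "fingers": [40,40,40,40,40]}}

```text
time_s: 15.22
position: [0.4683, -0.0303, 0.1395]
orientation: [0.001, 0.939, 0.343, 0.001]
force: [8.5, -0.3, 0.1]
gripper_width: 0.0502
gripper_force: 30.0
```

Request:
{"name": "move_arm", "arguments": {"turn": [[0,0,-0.0783],[0,0,-0.0783],[0,0,-0.0783],[0,0,-0.0783],[0,0,-0.0783]], "dp": [[-4.4,5.6,0],[-4.0,5.9,0],[-3.5,6.2,0],[-3.0,6.5,0],[-2.5,6.7,0]], "fingers": [40,40,40,40,40]}}

```text
time_s: 15.85
position: [0.4511, 0.0005, 0.1395]
orientation: [0.001, 0.988, 0.153, 0.002]
force: [9.3, -2.7, -1.9]
gripper_width: 0.05
gripper_force: 30.0
```

Request:
{"name": "move_arm", "arguments": {"turn": [[0,0,-0.0783],[0,0,-0.0783],[0,0,-0.0783],[0,0,-0.0783],[0,0,-0.0783]], "dp": [[-2.0,6.8,0],[-1.4,7.0,0],[-0.9,7.1,0],[-0.3,7.1,0],[0.2,7.1,0]], "fingers": [40,40,40,40,40]}}

```text
time_s: 16.48
position: [0.4471, 0.0355, 0.1395]
orientation: [0.0, 0.999, -0.041, 0.002]
force: [13.1, -4.5, -4.1]
gripper_width: 0.0497
gripper_force: 30.0
```

Request:
{"name": "move_arm", "arguments": {"turn": [[0,0,-0.0783],[0,0,-0.04],[0,0,-0.0383],[0,0,0]], "dp": [[0.8,7.1,0],[0.6,3.5,0],[0.7,3.5,0],[0,0,0]], "fingers": [40,40,40,40]}}

```text
time_s: 16.98
position: [0.4493, 0.0494, 0.1395]
orientation: [0.0, 0.993, -0.118, 0.002]
force: [12.2, -6.0, -2.6]
gripper_width: 0.0499
gripper_force: 30.0
```

```bash
python3 - <<'E'
from h import *
st=sense(); M=rot(st['orientation']); p=np.array(st['position']); print(p,st['force'],st['ft_torque'],'yawx',np.arctan2(M[1,0],M[0,0]),st['joint_pos'])
s,c=snap('top','t3.png'); hsv=cv2.cvtColor(s['color'],cv2.COLOR_RGB2HSV)
s2,c2=snap('side','s3.png')
for cc in (c,c2):
    m=(np.hypot(cc[...,0]-.537,cc[...,1]-.03)<.13)&(cc[...,2]>.108)&(cc[...,2]<.119)
    m=cv2.morphologyEx(m.astype(np.uint8),cv2.MORPH_OPEN,np.ones((3,3)))
    k,l,stt,ce=cv2.connectedComponentsWithStats(m)
    for i in range(1,k):
        if stt[i,4]>60:
            q=c[l==i] if cc is c else c2[l==i]; q=np.array(cv2.minEnclosingCircle(q[:,:2].astype(np.float32))[0]); r=q-[.5367,.029]; print(stt[i,4],q.round(4),np.hypot(*r).round(4),'deckyaw mod60',np.degrees(np.arctan2(r[1],r[0]))%60)
# base edge orientation
m=(abs(c[...,0]-.537)<.19)&(abs(c[...,1]-.03)<.19)&(abs(c[...,2]-.018)<.004)&(hsv[...,1]>110)
m=cv2.morphologyEx(m.astype(np.uint8),cv2.MORPH_OPEN,np.ones((2,2)))>0
print(m.sum(),cv2.minAreaRect(c[m][:,:2].astype(np.float32)))
cv2.imwrite('pics/t3c.png',cv2.resize(s['color'][130:330,150:400,::-1],None,fx=3,fy=3))
E
```

```text
[0.4492907  0.04938494 0.13951243] [12.18875497 -6.00611454 -2.58288611] [-1.49074384 -1.7012366  -0.28269013] yawx -0.23724234871217592 [ 2.91407272e-02  1.80893295e-01  1.88962808e+00 -1.50110735e-03
  1.06687607e+00  1.83790183e+00]
306 [0.6242 0.0083] 0.0899 deckyaw mod60 46.71150021611928
304 [0.5988 0.0939] 0.0898 deckyaw mod60 46.24630888088029
270 [ 0.5618 -0.0567] 0.0893 deckyaw mod60 46.335503315341185
72 [ 0.4788 -0.0538] 0.1011 deckyaw mod60 55.04040929878934
170 [ 0.5623 -0.0612] 0.0938 deckyaw mod60 45.83564832717762
276 [0.6233 0.0081] 0.0891 deckyaw mod60 46.422222342922346
349 [0.5979 0.0935] 0.0889 deckyaw mod60 46.47524359252075
372 [0.5116 0.1108] 0.0855 deckyaw mod60 47.04936161729913
826 ((0.5801212191581726, 0.06660835444927216), (0.21823929250240326, 0.33736202120780945), 46.53852844238281)
```

View pics/t3c.png

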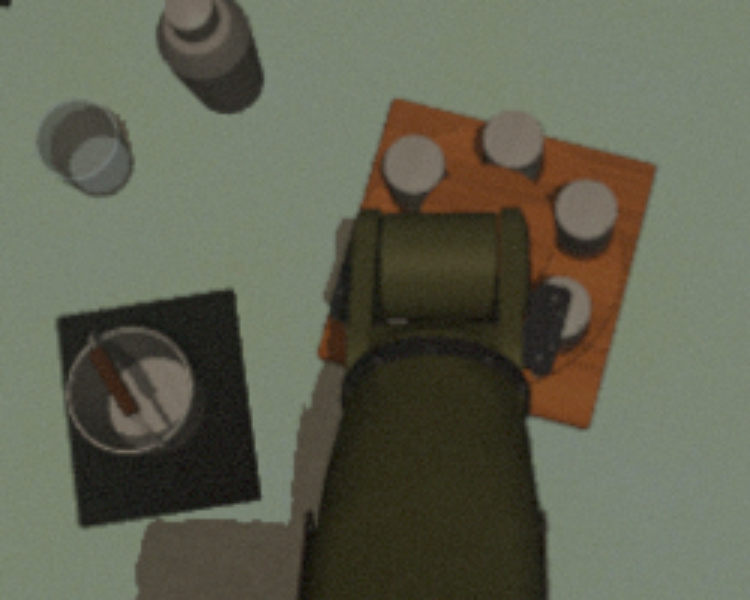

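View pics/s3.png

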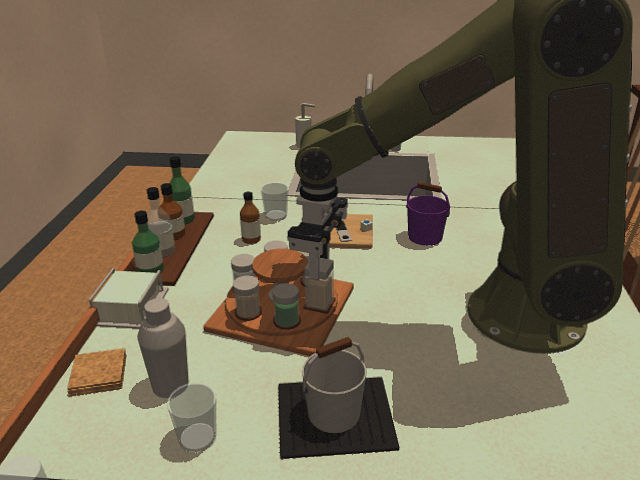

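Deck angle measures 46.5° mod 60 and the base side 46.5°, so the jar is squarely in front. The pail stands inside the mat. I'll relieve the small radial push on the lid, then check.

Request:
{"name": "move_arm", "arguments": {"turn": [[0,0,0],[0,0,0],[0,0,0],[0,0,0]], "dp": [[1,-0.2,0],[0.7,-0.2,0],[0,0,0],[0,0,0]], "fingers": [40,40,40,40]}}

```text
time_s: 17.58
position: [0.4494, 0.0493, 0.1395]
orientation: [0.0, 0.993, -0.118, 0.0]
force: [-3.9, -2.4, 9.5]
gripper_width: 0.0498
gripper_force: 30.0
```

```bash
python3 - <<'E'
from h import *
st=sense(); print(st['position'],st['force'],st['gripper_force'])
s,c=snap('top')
m=(np.hypot(c[...,0]-.537,c[...,1]-.03)<.13)&(c[...,2]>.108)&(c[...,2]<.119)
m=cv2.morphologyEx(m.astype(np.uint8),cv2.MORPH_OPEN,np.ones((3,3)))
k,l,stt,ce=cv2.connectedComponentsWithStats(m); a=[]
for i in range(1,k):
    if stt[i,4]>250:
        q=np.array(cv2.minEnclosingCircle(c[l==i][:,:2].astype(np.float32))[0])-[.5367,.029]; a.append(np.degrees(np.arctan2(q[1],q[0]))%60)
print(a)
if abs(np.mean(a)-46.5)<1 and st['gripper_force']>20 and np.linalg.norm(st['force'])<16: print(job_done())
E
```

```text
[0.44943291 0.04927274 0.13952776] [-3.86744877 -2.39728406  9.53587379] 30.002426393330097
[np.float64(46.14339752914343), np.float64(45.79971166912425), np.float64(46.70438300348192)]
the job is handed in; nothing more can be done
None
```

The job is handed in: the ice pail was set down upright on the black mat and released, and the carousel is turned with the square jar at the front to within about half a degree; the gripper is still holding the jar's lid.

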